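# Level the drainer rack with its push-and-twist foot

## Task

The rack's shelf slopes down towards its orange foot knob. Lay the yellow spirit level lengthwise along the middle of the shelf (its length running towards the knob), press it firmly down on the shelf and let go of it; then grip the orange knob, push it down against its spring and, keeping it pushed down, turn it until the level's bubble rests between the two black lines. Finish while still gripping the knob and pushing it down, with the bubble centred, so that the lock nut can be tightened; leave the white ramekin and the blue cup where they stand.

Things in the scene. Friction and masses are not known exactly. Their poses are not given: they have to be found in the camera images.
- level_mid (a point): Spirit level, loose: yellow bar 180 long (its x) x 30 wide (its y) x 36 mm high with black ends, 0.25 kg, lying flat on the drainer. The point is its centre, 18 mm above its underside, z up. In its top is a green vial with a white bubble and two black lines; the vial and lines rise to 41 mm above the underside. Grip it across its 30 mm width.
- level: The same spirit level; origin at the centre of its underside, x along its length.
- bubble (a joint): The bubble of the spirit level, rad: 0 when it is midway between the black lines, positive when it has moved towards the level's +x end; it moves 5 mm per 0.01 rad. The bubble floats to the higher end; when the level lies still, the value equals the slope of the level along its length (at most 0.075 rad). It needs about 1.5 s to come to rest. The bubble (14 mm long) lies between the lines (inner faces 26 mm apart) within about 0.012 rad.
- shelf_mid (a point): Middle of the top face of the rack's grey plastic shelf, a 160 (x) x 270 (y) x 10 mm board about 80 mm above the drainer; x, y in its plane, z normal to it, -y towards the foot knob. It is hinged at its +y end; its knob end starts low by 0.03 to 0.07 rad, and the point tilts with it.
- shelf: The same shelf; origin on the hinge at the middle of its +y edge, top face at z = 0, same axes.
- knob_grip (a point): Centre of the orange grip bar of the levelling foot's knob: bar 60 long (x of the point) x 16 wide (y) x 30 mm high, standing on a black disc of 68 mm diameter whose top is 15 mm below this point. The point lies about 117 mm above the drainer, on the knob's upright turning axis, 65 mm beyond the end of the shelf. The point turns and sinks with the knob.
- knob: The same knob (disc and bar); origin at the centre of the disc's underside, 23 mm below the middle of the bar.
- press (a joint): How far the knob is pushed down, m: 0 up, 0.006 fully down. The spring needs 4 N to start and 10 N fully down, and pushes the knob up again when let go.
- turn (a joint): Angle of the knob, rad, 0 to 1.9, growing clockwise seen from above. Each rad clockwise raises the knob end of the shelf by 0.05 rad of slope; 0.6 to 1.4 rad from the start is needed, depending on the start. Stiff (0.18 N m), stays where it is left.
- ramekin_rim (a point): White ceramic ramekin, loose, 80 mm across, 45 mm high, to be left alone. The point is the centre of its rim.
- espresso_rim (a point): Blue espresso cup, loose, 64 mm across, 60 mm high, to be left alone. The point is the centre of its rim.
Things that resemble listed ones, but are neither listed nor needed, are in the scene too. Of the things shaped like the level, the yellow one is meant.

How it is judged (in metres and radians):
On the way, in this order (a step that is already met when the one before it is completed fails the run):
1. the spirit level is pressed firmly on the sloping shelf (more than 5 N on the shelf, weight included) (x of level_mid in the frame of shelf_mid between -0.05 and 0.05 m and y of level_mid in the frame of shelf_mid between -0.06 and 0.06 m and z of level_mid in the frame of shelf_mid between 0.012 and 0.025 m and angle between the x axis of level_mid and the y axis of shelf_mid, either way round below 0.22 rad and contact force between level and shelf above 5 N and angle between shelf_mid's own z axis and vertical above 0.018 rad), for 0.1 s.
2. the spirit level lies released along the middle of the shelf, which still slopes (x of level_mid in the frame of shelf_mid between -0.05 and 0.05 m and y of level_mid in the frame of shelf_mid between -0.06 and 0.06 m and z of level_mid in the frame of shelf_mid between 0.012 and 0.025 m and angle between the x axis of level_mid and the y axis of shelf_mid, either way round below 0.22 rad and contact force between the fingers and level below 0.1 N and contact force between level and shelf above 0.8 N and angle between shelf_mid's own z axis and vertical above 0.018 rad), for 0.2 s.
3. the knob is gripped and pushed down (more than 3 mm) while the shelf still slopes (value of joint press above 0.003 m and contact force between the fingers and knob above 1 N and angle between shelf_mid's own z axis and vertical above 0.018 rad), for 0.1 s.
At the end, for the whole second after the job is handed in: Level free on the shelf, within 50 mm across and 60 mm along of its middle and 0.22 rad of its length; bubble within 0.012 rad (6 mm); shelf within 0.016 rad; fingers hold the knob still, pushed down over 3 mm; ramekin and cup within 30 mm of their start (value of joint bubble between -0.012 and 0.012 rad and angle between shelf_mid's own z axis and vertical below 0.016 rad and value of joint press above 0.003 m and contact force between the fingers and knob above 1 N and velocity of joint turn between -0.05 and 0.05 rad/s and x of level_mid in the frame of shelf_mid between -0.05 and 0.05 m and y of level_mid in the frame of shelf_mid between -0.06 and 0.06 m and z of level_mid in the frame of shelf_mid between 0.012 and 0.025 m and angle between the x axis of level_mid and the y axis of shelf_mid, either way round below 0.22 rad and contact force between the fingers and level below 0.1 N and contact force between level and shelf above 0.8 N and distance of each of ramekin_rim, espresso_rim from where it was at the start of the episode below 0.03 m); the arm keeps its last pose, push and grip.
It fails at once if the shelf is near level (under 0.018 rad) while the knob is not pushed down (under 2 mm) (value of joint press below 0.002 m and angle between shelf_mid's own z axis and vertical below 0.018 rad).
It fails at once if the ramekin is shifted by more than 30 mm or tipped (distance of ramekin_rim from where it was at the start of the episode above 0.03 m or angle between ramekin_rim's own z axis and vertical above 0.4 rad).
It fails at once if the espresso cup is shifted by more than 30 mm or tipped (distance of espresso_rim from where it was at the start of the episode above 0.03 m or angle between espresso_rim's own z axis and vertical above 0.4 rad).
It also fails if it takes over 54 s, if anything falls off the work surface, if the arm or the gripper's body presses on something with over 40 N, if the wrist force passes 120 N, or if a joint passes its speed limit or range.

## Robot

A 7-joint arm with a two-finger parallel gripper is mounted at the origin on the work surface. World frame = base frame: x ahead of the robot, y to its left, z up, the work surface at z = 0. Lengths are in mm, angles in rad, forces in N, time in s.
With the tool pointing down it reaches from about 350 to 900 mm from the base axis. Payload 19.9 kg.
Tool frame: the origin (TCP) lies midway between the tips of the shut fingers; the grasp point (between the pads) lies 19 mm behind it; y points along the fingers, z is the direction in which the jaws open and shut, and the axes are right-handed (so a half turn about y gives the same grasp; the last joint's range is limited). The gripper opens to 85 mm and grips with 20 to 120 N. Pads are 22 mm wide; open, the fingers measure 114 mm over their backs; the gripper's body (76 mm by 85 mm) begins 54 mm behind the grasp point. The pads swing forward as they close: fully open they stand 13 mm farther back than shut.
Start: joints at [-1.214, 0.417, -0.01, 1.614, 0.005, 1.111, -0.053], TCP at [242.107, 576.182, 231.26] pointing down, gripper open.
Joint ranges: [-2.81, 2.81], [-0.39, 2.02], [-1.27, 1.25], [0.06, 2.57], [-1.19, 4.33], [0.19, 2], [-2.82, 2.82]. Speed limits (rad/s): [1.89, 1.89, 2.39, 2.39, 3.01, 3.01, 3.01].

## Interface

Orientations are given as [roll, pitch, yaw] about the fixed x, y, z axes, in that order (R = Rz(yaw) Ry(pitch) Rx(roll)).
In Python, from station import manip gives the robot as it stands. Calls block until the motion is done:
- manip.move_to(position, orientation): joint-space move of the TCP to a pose.
- manip.move_l(position, frame=None, feed=150, guard=None): straight line of the TCP; frame=None keeps the orientation; feed is the mean speed in mm/s. With guard (N) it stops when the force on the tool has changed by that much, and returns True; else False.
- manip.movej(angles): joint-space move.
- manip.open_gripper() and manip.grasp(grasp_force=None): open the fingers fully, or close them until they stop; grasp_force is the grip in N (None keeps the last).
- manip.dwell(seconds).
- manip.ik(position, orientation): joint angles nearest the present ones, or None.
- manip.camera(name): name is "side" or "top"; returns a dict with "pixels" (400x640x3 uint8, blue, green, red), "z_map" (400x640 float32, mm along the optical axis (not along the pixel's ray), 0 where there is no reading), "fx", "fy", "cx", "cy" (pixels), "k1" (the pictures are not rectified: a ray, as slopes to the right and down, at radius r is drawn at 1 + k1 r^2 times it, then the intrinsics apply), "extrinsics" (4x4, takes a point from camera to world coordinates). Camera axes: x right, y up, looking along -z (the intrinsics and any distortion apply to the point x, -y, -z); pixel columns grow to the right and rows downward; lengths in mm; the calibration is good to about 2 mm. A picture is of the moment at which its call begins.
A pose or a line that the arm cannot do raises manip.Unreachable and nothing moves.
- manip.finish_job(): hands the job in, once; it reports no verdict.
Readings, each from a call of its own:
- manip.read_time(): time.
- manip.read_joint_pos(): joint angles.
- manip.read_qvel(): joint speeds.
- manip.read_effort(): joint torques, N m.
- manip.read_tcp_pos(): TCP position.
- manip.read_tcp_rot(): TCP orientation.
- manip.read_force(): force on the tool from outside, world axes, zero at the start.
- manip.read_ft_torque(): the same for the moment, N m.
- manip.read_finger_gap(): opening from 0.0 (shut) to 1.0 (fully open).
Only numpy, scipy, OpenCV 4.12 (cv2) and the standard library are available. Lean on these libraries where they do the work, as an engineer would, in place of code of your own. Each camera call takes 0.05 s, during which the arm holds its last target. There are 200 camera calls.

## Working session

There is one attempt and no reset: what is moved stays moved. The work goes in short steps, each a Python script; the robot and the scene stay as the last script left them, time stands still between calls to the robot, and variables do not carry over. Pictures are saved under pics/ and viewed, on a budget of 10 in all, crops included, one or two more only if the job needs it, and the job is handed in when it is done.

```bash
ls; mkdir -p pics
cat > h.py <<'E'
import numpy as np, cv2
from station import manip as m
def cam(n):
    c=m.camera(n); c={**c}; return c
def cloud(c):
    """world xyz for every pixel from z_map"""
    h,w=c["z_map"].shape
    K=np.array([[c["fx"],0,c["cx"]],[0,c["fy"],c["cy"]],[0,0,1.]])
    u,v=np.meshgrid(np.arange(w),np.arange(h))
    p=cv2.undistortPoints(np.stack([u,v],-1).reshape(-1,1,2).astype(float),K,np.array([c["k1"],0,0,0,0.])).reshape(h,w,2)
    z=c["z_map"]
    P=np.stack([p[...,0]*z,-p[...,1]*z,-z,np.ones_like(z)],-1)
    W=(P@np.array(c["extrinsics"]).T)[...,:3]
    W[z==0]=np.nan
    return W
E
python3 - <<'E'
from h import *
for n in("top","side"):
    c=cam(n); cv2.imwrite(f"pics/{n}0.png",c["pixels"]); np.savez(f"{n}0.npz",**c)
    print(n,c["fx"],c["k1"],np.round(c["extrinsics"],3).tolist())
print(m.read_time(),m.read_tcp_rot())
E
```

```text
pics
top 471.8907028885588 -0.11720582268989757 [[0.011, 0.986, -0.164, 280.743], [-1.0, 0.009, -0.011, 126.349], [-0.009, 0.164, 0.986, 1244.876], [0.0, 0.0, 0.0, 1.0]]
side 473.8343328755206 -0.04033937830688248 [[0.767, 0.493, -0.412, -160.12], [-0.642, 0.583, -0.498, -679.669], [-0.005, 0.646, 0.763, 1090.001], [0.0, 0.0, 0.0, 1.0]]
0.1 [-1.57186085e+00 -5.37098576e-05 -3.97805269e-01]
```

View pics/top0.png

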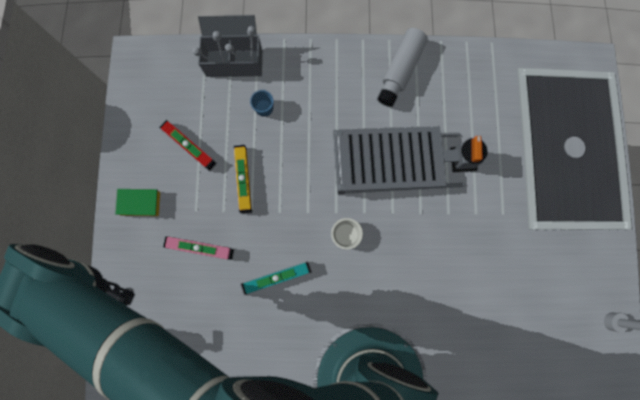

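View pics/side0.png

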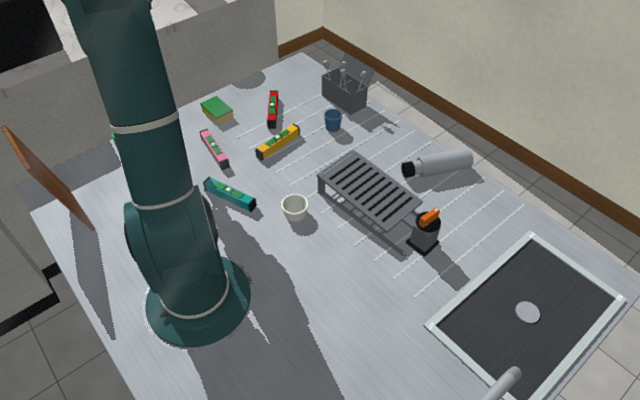

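The level look-alikes in the top picture are red (187,145), pink (198,247), teal (277,278) and yellow (242,178). I choose the yellow one. The shelf is at about (390,160), the knob at (476,150), the ramekin at (347,234) and the cup at (262,102). Next I measure these.

```bash
cat > meas.py <<'E'
from h import *
def rect(P):
    r=cv2.minAreaRect(P[:,:2].astype(np.float32)); b=cv2.boxPoints(r)
    e=[b[1]-b[0],b[2]-b[1]]; l=max(e,key=np.linalg.norm)
    return np.round(r[0],1),np.round(sorted(r[1]),1),round(float(np.arctan2(l[1],l[0])),3)
def run(c,n):
    W=cloud(c); hsv=cv2.cvtColor(c["pixels"],cv2.COLOR_BGR2HSV)
    H,S,V=cv2.split(hsv); z=W[...,2]
    def big(mk):
        k,l,st,_=cv2.connectedComponentsWithStats(mk.astype(np.uint8)); i=1+np.argmax(st[1:,4]); return l==i
    for nm,mk in dict(yellow=(H>18)&(H<32)&(S>150)&(V>90)&(z<150), knob=(H>3)&(H<17)&(S>170)&(V>100)&(z>60)&(z<200)&(W[...,0]>300), cup=(H>98)&(H<118)&(S>110)&(z<100)&(W[...,0]>300)).items():
        b=big(mk); P=W[b]; v,u=np.nonzero(b)
        print(n,nm,len(P),"px",u.mean().round(),v.mean().round(),"mean",np.nanmean(P,0).round(1),"ztop",np.nanpercentile(P[:,2],[50,95]).round(1))
        t=P[P[:,2]>np.nanpercentile(P[:,2],90)-8]; print("   rect",*rect(t))
    b=big((np.nan_to_num(z)>55)&(z<100)&(S<60)&(V<140)&(W[...,0]>380)&(W[...,1]<250)); P=W[b]
    r=rect(P); A=np.c_[P[:,:2],np.ones(len(P))]
    co=np.linalg.lstsq(A,P[:,2],rcond=None)[0]; k=abs(A@co-P[:,2])<4
    co=np.linalg.lstsq(A[k],P[k,2],rcond=None)[0]
    print(n,"shelf",len(P),*r,"plane",co.round(4),"resid",np.std(A[k]@co-P[k,2]).round(2)); v,u=np.nonzero(b);print(u.min(),u.max(),v.min(),v.max())
    b=big((np.nan_to_num(z)>30)&(z<60)&(S<50)&(V>120)&(W[...,0]>200)&(W[...,1]>-50)&(W[...,1]<250)); print(n,"ramekin",rect(W[b]),np.nanmedian(W[b][:,2]))
if __name__=="__main__":
    for n in("top","side"): run(dict(np.load(n+"0.npz")),n)
    c=np.load("top0.npz")["pixels"][110:240,140:330]; cv2.imwrite("pics/crop.png",cv2.resize(c,None,fx=4,fy=4,interpolation=2))
E
python3 meas.py
```

```text
top yellow 387 px 243.0 178.0 mean [514.7 331.7  35.1] ztop [35.6 39.9]
   rect [516.3 335.4] [ 28.2 169.1] 0.121
top knob 197 px 476.0 150.0 mean [ 573.9 -254.6  125.9] ztop [131.  135.5]
   rect [ 575.5 -256.7] [18.1 52.4] -0.066
top cup 394 px 262.0 103.0 mean [725.9 289.8  27.1] ztop [26.3 59.6]
   rect [718.9 287.7] [54.7 60.1] 0.325
top shelf 6965 [568.5 -95.4] [161.6 379. ] -1.504 plane [-3.30000e-03  6.19000e-02  7.66815e+01] resid 1.83
333 483 126 191
top ramekin (array([370.7,  60.7]), array([76.5, 76.9]), -0.006) 44.017635006417095
side yellow 405 px 279.0 141.0 mean [514.8 325.2  25.6] ztop [28.8 39.2]
   rect [513.9 331.8] [ 33.2 169.3] 0.142
side knob 178 px 428.0 217.0 mean [ 569.9 -260.   124.1] ztop [127.9 134.3]
   rect [ 575.9 -257.9] [17.4 57.6] -0.115
side cup 286 px 333.0 119.0 mean [717.2 286.2  37.6] ztop [38.8 57.9]
   rect [718.  286.4] [55.6 66.7] 0.806
side shelf 4385 [565.5 -97.7] [164.1 386.9] -1.5 plane [-2.90000e-03  5.40000e-02  7.59646e+01] resid 1.77
317 440 150 242
side ramekin (array([1946.7,   99.7]), array([ 39.2, 299.3]), 1.566) 44.926220780817744
```

View pics/crop.png

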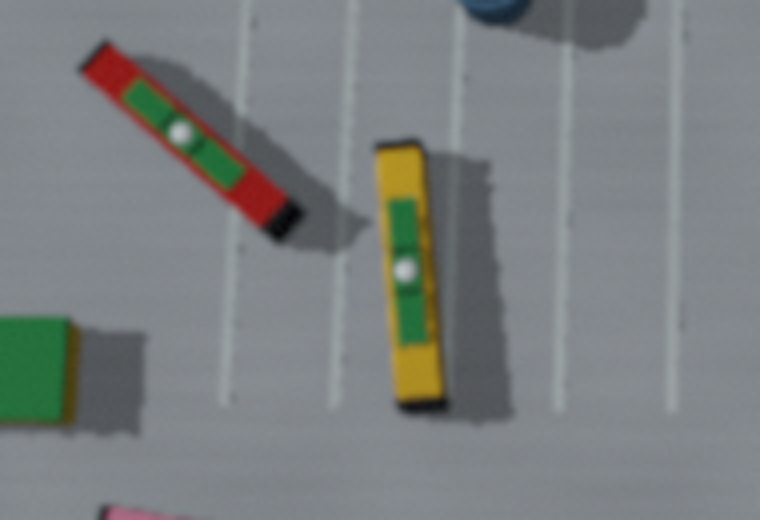

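```bash
cat >> h.py <<'E'
from scipy.spatial.transform import Rotation as R
SH=np.array([564.,-52.,71.5]); d=np.array([0.067,-0.998,-0.058]); d/=np.linalg.norm(d)   # shelf middle, direction to the knob
KN=np.array([575.7,-257.3]); KY=-0.09
def down(yaw): return [-np.pi/2,0,yaw]
def shelf_rpy(sign=1):
    x=sign*d; y=np.array([0,0,-1.])
    y=y-(y@d)*d; y/=np.linalg.norm(y); z=np.cross(x,y)
    return R.from_matrix(np.c_[x,y,z]).as_euler("xyz")
N=np.array([0,0,1.])-d[2]*d; N/=np.linalg.norm(N)
E
python3 - <<'E'
from h import *
print(m.read_finger_gap())
f=lambda p,o:(lambda q:None if q is None else np.round(q,2).tolist())(m.ik(p,o))
for y in(.12,.12-np.pi,.12+np.pi): print("pick",f([507,332,8],down(y)),f([507,332,120],down(y)))
for s in(1,-1): print("place",shelf_rpy(s),f(SH+8*N,shelf_rpy(s)),f(SH+120*N,shelf_rpy(s)))
for y in(KY,KY-1.3,KY+np.pi,KY+np.pi-1.3,KY-np.pi): print("knob",y,f([*KN,105],down(y)),f([*KN,200],down(y)))
E
```

```text
0.997816760653229
pick [-0.62, 0.67, -0.01, 1.8, 0.01, 0.68, 1.05] [-0.64, 0.51, 0.01, 1.76, -0.01, 0.88, 1.07]
pick [-0.98, 0.73, 0.48, 1.81, -0.48, 0.72, -1.69] [-1.05, 0.57, 0.56, 1.77, -0.37, 0.91, -1.78]
pick [-0.98, 0.73, 0.48, 1.81, -0.48, 0.72, -1.69] [-1.05, 0.57, 0.56, 1.77, -0.37, 0.91, -1.78]
place [-1.57079633  0.05792085 -1.50376264] [-0.36, 0.57, 0.56, 1.89, -0.48, 0.83, 0.53] [-0.44, 0.43, 0.67, 1.81, -0.37, 1.03, 0.45]
place [-1.57079633 -0.05792085  1.63783001] [-0.69, 0.82, 1.08, 1.9, -0.92, 1.04, -2.26] [-0.7, 0.59, 1.08, 1.82, -0.64, 1.13, -2.46]
knob -0.09 [-0.05, 0.64, 0.59, 1.72, -0.43, 0.92, 2.19] [-0.16, 0.56, 0.76, 1.65, -0.42, 1.1, 2.19]
knob -1.3900000000000001 [-0.3, 0.82, 1.01, 1.72, -0.78, 1.06, 1.16] [-0.31, 0.67, 1.02, 1.65, -0.61, 1.17, 1.04]
knob 3.0515926535897933 [-0.32, 0.85, 1.05, 1.72, -0.83, 1.08, -0.65] [-0.33, 0.69, 1.05, 1.65, -0.64, 1.18, -0.78]
knob 1.7515926535897932 [-0.33, 0.86, 1.08, 1.72, -0.85, 1.1, -1.94] [-0.34, 0.71, 1.08, 1.65, -0.66, 1.19, -2.06]
knob -3.231592653589793 [-0.32, 0.85, 1.05, 1.72, -0.83, 1.08, -0.65] [-0.33, 0.69, 1.05, 1.65, -0.64, 1.18, -0.78]
```

Run:
```python
from h import *
m.move_to([508,332.5,110],down(.12)); print(m.read_time())
print(m.move_l([508,332.5,8],feed=120,guard=15), m.read_tcp_pos())
m.grasp(40); print("gap",m.read_finger_gap()*85)
f0=m.read_force(); m.move_l([508,332.5,170],feed=200); print(f0,m.read_force(),m.read_finger_gap()*85)
m.move_to(SH+100*N,shelf_rpy(1)); print(m.read_time(),m.read_tcp_pos(),SH+100*N)
for n in("top","side"):
    c=cam(n); np.savez(n+"1.npz",**c)
a,b=np.load("top1.npz")["pixels"],np.load("side1.npz")["pixels"]
cv2.imwrite("pics/held.png",np.hstack([cv2.resize(a[90:260,300:520],None,fx=1.8,fy=1.8),cv2.resize(b[90:260,280:500],None,fx=1.8,fy=1.8)]))
```

```text
1.5167
False [508.38441297 332.82171736   8.70983159]
gap 29.51299466086277
[-2.14889908  0.21297009  5.22696417] [-0.23344342  0.35521802 -3.10120037] 28.819385552381732
5.5 [564.60195768 -56.23693447 171.11866863] [564.38775718 -57.77584569 171.33230565]
```

View pics/held.png

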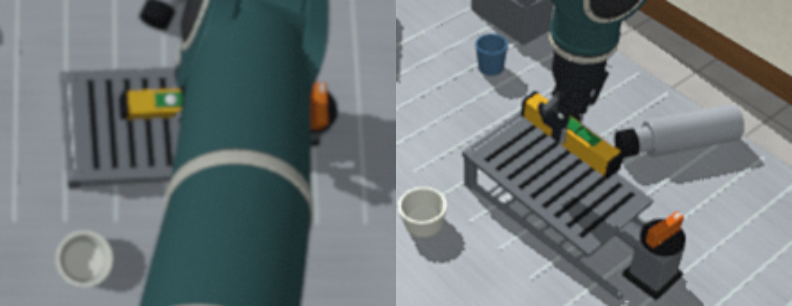

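The level is held, runs along the shelf and sits over its middle; the ramekin and cup are untouched. Now I place and press it.

Run:
```python
from h import *
S=SH-4*d; rpy=shelf_rpy(1)
m.move_l(S+22*N,feed=120)
g=m.move_l(S+0*N,feed=25,guard=9); f=m.read_force(); p=m.read_tcp_pos(); print("guard",g,p,"h over shelf",(p-S)@N,f)
m.dwell(.3); print("held",m.read_force())
if g:
    m.move_l(p-1.5*N,feed=20,guard=25); m.dwell(.3); print("pressed",m.read_tcp_pos(),m.read_force())
```

```text
guard True [563.9241635  -48.71069925  77.49122928] h over shelf 5.790903332212906 [-1.66374444  0.03622396 10.69484843]
held [-1.85397607  0.17018163  8.72694316]
pressed [564.40516243 -48.79896696  76.65346334] [-3.64332711 -1.1808603  15.49176319]
```

Run:
```python
from h import *
m.open_gripper(); m.dwell(.3)
p=m.read_tcp_pos(); m.move_l(p+110*N,feed=200)
m.move_to([430,-190,300],down(KY)); m.dwell(.3)
for n in("top","side"):
    c=cam(n); np.savez(n+"2.npz",**c)
print(m.read_time())
a,b=np.load("top2.npz")["pixels"],np.load("side2.npz")["pixels"]
cv2.imwrite("pics/placed.png",np.hstack([cv2.resize(a[90:260,300:520],None,fx=1.8,fy=1.8),cv2.resize(b[90:260,280:500],None,fx=1.8,fy=1.8)]))
import meas
for n in("top","side"):
    try: meas.run(dict(np.load(n+"2.npz")),n)
    except Exception as e: print(e)
```

```text
11.2833
top yellow 552 px 397.0 156.0 mean [559.9 -60.7 104.6] ztop [105.2 113. ]
   rect [562.4 -60. ] [ 30.4 166.8] -1.508
top knob 197 px 476.0 150.0 mean [ 573.9 -254.7  125.7] ztop [130.4 135.2]
   rect [ 576.6 -257.4] [18.7 53.5] 0.011
top cup 390 px 262.0 103.0 mean [726.  289.7  27. ] ztop [25.7 59.2]
   rect [718.9 287.4] [54.2 58.1] 0.665
top shelf 5802 [568.  -83.7] [162.8 355.7] -1.501 plane [-3.00000e-03  6.50000e-02  7.63088e+01] resid 1.85
333 472 126 191
top ramekin (array([370.7,  60.6]), array([76.5, 76.6]), 1.569) 43.75351466866334
side yellow 597 px 370.0 187.0 mean [551.4 -63.3  96.2] ztop [ 99.2 111.7]
   rect [559.5 -59.8] [ 33.2 171. ] -1.526
side knob 187 px 428.0 218.0 mean [ 570.1 -260.1  123.5] ztop [127.3 133.8]
   rect [ 575.3 -256.6] [18.1 56.7] -0.012
side cup 289 px 333.0 119.0 mean [717.1 286.1  37.8] ztop [39.7 58.4]
   rect [718.3 287.6] [54.5 68.1] 0.689
side shelf 2971 [566.2 -98.9] [165.1 385.6] -1.502 plane [-2.10000e-03  5.17000e-02  7.52681e+01] resid 1.76
317 440 150 242
side ramekin (array([1943.9,  100.1]), array([ 40.5, 299.5]), -1.57) 44.89704096822743
```

View pics/placed.png

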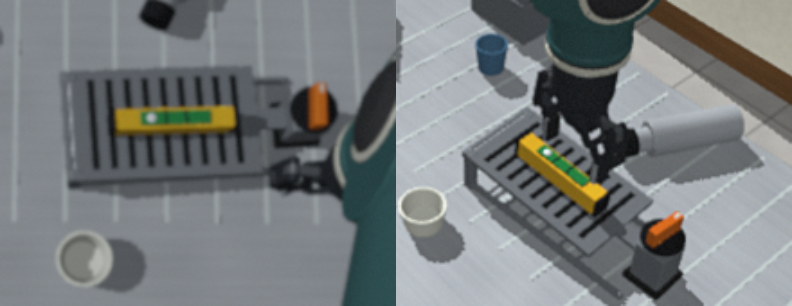

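Run:
```python
from h import *
K=[575.9,-257.2]; y=-0.04
m.move_to([*K,190],down(y))
g=m.move_l([*K,106.5],feed=80,guard=12); print(g,m.read_tcp_pos(),m.read_force())
if not g:
    m.grasp(80); print("gap",m.read_finger_gap()*85,m.read_force(),m.read_ft_torque())
    z=m.read_tcp_pos()[2]
    for k in range(3,11):
        m.move_l([*K,z-k],feed=20); F=m.read_force(); print(k,m.read_tcp_pos().round(2),F.round(1))
        if F[2]>22: break
print(m.read_time(),m.read_joint_pos().round(2))
```

```text
False [ 576.19245802 -257.32783813  107.03245245] [-0.13572695  0.69904633 -0.03503485]
gap 14.690167877225132 [-1.15990764  5.26594431  3.10241987] [ 0.90606197  0.37863175 -0.04037419]
3 [ 575.98 -256.73  103.73] [-3.   4.9  7.4]
4 [ 575.99 -256.77  102.82] [-2.2  5.5  8.2]
5 [ 575.97 -256.74  101.85] [-2.7  5.2  8.3]
6 [ 576.   -256.76  100.95] [-3.8  5.1  8.3]
7 [ 576.05 -256.8   100.69] [-8.4  8.  21.7]
8 [ 576.14 -256.84  100.54] [-13.2  10.9  34.2]
15.4583 [ 0.1   0.6   0.36  1.71 -0.26  0.88  2.11]
```

Force climbs steeply after 6 mm of travel, so the knob is fully down. Next I turn it clockwise in steps.

```bash
cat > turn.py <<'E'
from h import *
import sys
K=[576.0,-256.9,100.1]; a,b=map(float,sys.argv[1:3])
n=max(1,int(np.ceil(abs(b-a)/.1)))
for y in np.linspace(a,b,n+1)[1:]:
    m.move_to(K,down(y)); F=m.read_force()
    if F[2]<12: K[2]-=.3
    if F[2]>35: K[2]+=.3
    print(round(y,2),m.read_tcp_pos().round(1),F.round(1),m.read_ft_torque().round(2),m.read_tcp_rot().round(3)[2],K[2])
m.dwell(1.8)
s=sys.argv[3]
for c_ in("top","side"):
    c=cam(c_); np.savez(f"{c_}{s}.npz",**c)
    W=cloud(c); H,S,V=cv2.split(cv2.cvtColor(c["pixels"],cv2.COLOR_BGR2HSV))
    roi=(W[...,0]>500)&(W[...,0]<630)&(W[...,1]>-170)&(W[...,1]<60)&(W[...,2]>60)&(W[...,2]<140)
    ax=d[:2]/np.linalg.norm(d[:2])
    yl=roi&(H>18)&(H<32)&(S>150)&(V>90)
    out={}
    for nm,mk in dict(yellow=yl,green=roi&(H>45)&(H<85)&(S>100)).items():
        P=W[mk][:,:2]@ax; out[nm]=np.percentile(P,[1,50,99]).round(1).tolist()
    hull=cv2.convexHull(np.argwhere(roi&(H>45)&(H<85)&(S>100))[:,::-1].astype(np.int32)); M=np.zeros(H.shape,np.uint8); cv2.fillConvexPoly(M,hull,1)
    q=roi&(M>0)&(S<60)&(V>150); out["bubble"]=(q.sum(),np.mean(W[q][:,:2]@ax).round(1))
    q=roi&(M>0)&(V<75); out["dark"]=np.sort(W[q][:,:2]@ax).round(0).tolist()
    print(c_,out)
a,b=np.load(f"top{s}.npz")["pixels"],np.load(f"side{s}.npz")["pixels"]
cv2.imwrite(f"pics/t{s}.png",np.hstack([cv2.resize(a[130:190,360:450],None,fx=4.4,fy=4.4,interpolation=2),cv2.resize(b[150:210,340:430],None,fx=4.4,fy=4.4,interpolation=2)]))
print(m.read_time())
E
python3 turn.py -0.04 -0.74 3
```

```text
-0.14 [ 576.1 -256.3  100.8] [-6.1  7.4 15.6] [ 1.59  1.49 -0.07] -0.14 100.1
-0.24 [ 576.1 -256.   100.8] [-6.   9.1 17. ] [ 1.95  1.47 -0.04] -0.24 100.1
-0.34 [ 576.2 -255.6  100.8] [-5.  11.4 17.3] [2.4  1.43 0.01] -0.34 100.1
-0.44 [ 576.3 -255.3  100.7] [-6.5 13.4 18.3] [ 2.76  1.44 -0.  ] -0.439 100.1
-0.54 [ 576.5 -254.9  100.8] [-5.9 15.4 17.6] [ 3.13  1.27 -0.01] -0.539 100.1
-0.64 [ 576.7 -254.6  100.8] [-4.3 16.3 18.2] [ 3.48  1.08 -0.04] -0.639 100.1
-0.74 [ 577.  -254.3  100.8] [-3.4 16.9 17.8] [ 3.75  0.9  -0.03] -0.739 100.1
top {'yellow': [14.0, 97.6, 180.5], 'green': [51.6, 106.3, 144.1], 'bubble': (np.int64(22), np.float64(78.7)), 'dark': []}
side {'yellow': [14.5, 103.5, 179.7], 'green': [50.4, 105.0, 146.0], 'bubble': (np.int64(13), np.float64(80.5)), 'dark': [111.0, 183.0, 183.0, 183.0, 185.0, 185.0, 187.0]}
19.1083
```

View pics/t3.png

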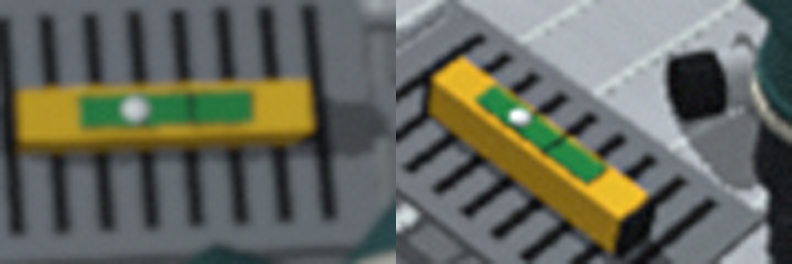

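The bubble is about 19 mm (0.037 rad) towards the hinge, down from about 31 mm. I turn on, moving the centre by the drift seen so far to reduce the side load.

```bash
sed -i 's/^K=\[.*100.1\];/K=[577.0,-254.8,100.1];/' turn.py; python3 turn.py -0.74 -1.29 4
```

```text
-0.83 [ 577.3 -253.9  100.8] [-5.2  9.3 16. ] [1.99 1.31 0.01] -0.832 100.1
-0.92 [ 577.5 -253.6  100.8] [-4.4 10.8 16.4] [ 2.29  0.98 -0.01] -0.923 100.1
-1.02 [ 577.8 -253.4  100.8] [-3.6 10.9 14.9] [ 2.43  0.63 -0.04] -1.014 100.1
-1.11 [ 578.1 -253.2  100.8] [-1.5 11.7 14. ] [ 2.5   0.26 -0.05] -1.106 100.1
-1.2 [ 578.4 -253.1  100.8] [ 1.3 12.1 13.1] [ 2.64 -0.17 -0.07] -1.197 100.1
-1.29 [ 578.7 -252.9  100.8] [ 3.3 12.3 12.5] [ 2.68 -0.62 -0.02] -1.289 100.1
top {'yellow': [12.5, 95.7, 180.2], 'green': [48.9, 105.6, 143.3], 'bubble': (np.int64(27), np.float64(91.8)), 'dark': []}
side {'yellow': [14.0, 102.3, 178.8], 'green': [49.2, 105.8, 144.4], 'bubble': (np.int64(16), np.float64(92.3)), 'dark': [180.0, 182.0, 183.0, 184.0, 184.0, 185.0, 185.0, 185.0, 186.0, 186.0]}
22.5083
```

Run:
```python
from h import *
print(m.read_finger_gap()*85, m.read_time())
```

```text
14.42490045371868 22.5083
```

View pics/t4.png

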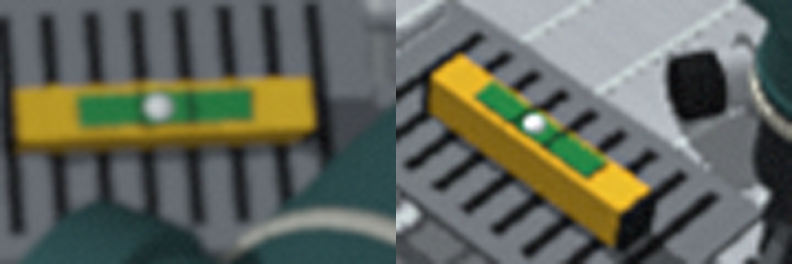

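The bubble is now about 4.4 mm (0.009 rad) short of centre, so I turn 0.18 rad more.

```bash
sed -i 's/^K=\[.*100.1\];/K=[578.3,-254.0,99.9];/' turn.py; python3 turn.py -1.29 -1.47 5
```

```text
-1.38 [ 579.2 -252.8  100.7] [-2.7 11.5 18.2] [2.39 0.74 0.03] -1.379 99.9
-1.47 [ 579.5 -252.7  100.8] [ 0.2 10.6 17.2] [ 2.36  0.2  -0.06] -1.469 99.9
top {'yellow': [12.6, 95.0, 179.6], 'green': [48.6, 87.7, 142.8], 'bubble': (np.int64(26), np.float64(95.4)), 'dark': []}
side {'yellow': [14.3, 101.4, 177.9], 'green': [48.9, 107.3, 144.1], 'bubble': (np.int64(15), np.float64(97.5)), 'dark': [109.0]}
24.9083
```

View pics/t5.png

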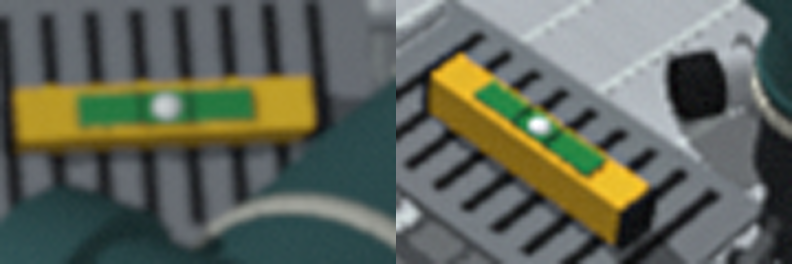

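The bubble is centred in both views, within 1.5 mm. One last check of the ramekin and cup, then I hand in.

Run:
```python
from h import *
for n in("top","side"):
    a,b=cloud(dict(np.load(n+"0.npz"))),cloud(dict(np.load(n+"5.npz")))
    for nm,p in dict(ram=(371,61),cup=(719,287)).items():
        f=lambda W:np.nanmean(W[(np.hypot(W[...,0]-p[0],W[...,1]-p[1])<65)&(W[...,2]>20)&(W[...,2]<75)],0).round(1)
        print(n,nm,f(a),f(b))
print(m.read_tcp_pos(),m.read_force(),np.abs(m.read_qvel()).max(),m.read_finger_gap()*85)
m.finish_job(); print(m.read_time())
```

```text
top ram [373.5  59.1  39.3] [382.2  98.2  45.7]
top cup [725.  289.7  47. ] [724.7 290.   46.4]
side ram [372.6  65.8  35.8] [372.1  66.   35.9]
side cup [717.3 288.3  42.6] [717.2 288.7  42.7]
[ 579.52085878 -252.73344523  100.79053648] [ 1.83229256 10.72633576 16.06344746] 0.002198034329675941 14.584347699672442
the job is handed in; nothing more can be done
the job is handed in; nothing more can be done
```

The job is handed in, and my last checks showed every end condition I could measure met. No verdict is reported.

**What I did:** I laid the yellow level along the shelf, pressed it with about 15 N and released it. Then I gripped the orange knob, pushed it fully down (about 6 mm) and turned it about 1.43 rad clockwise.

**Last checks:**
- **Bubble:** it sits within about 1.5 mm (0.003 rad) of midway between the lines in both views.
- **Knob:** the arm is still and gripping the knob (14.6 mm finger gap), pushing down with about 16 N.
- **Level:** measured after release, it lay about 10 to 20 mm from the shelf's middle and parallel to its length.
- **Cup:** it is unmoved in both views.
- **Ramekin:** the views disagreed. The side view shows it unmoved to within 1 mm, but the top view's average shifted by about 40 mm. I think the arm was covering part of the ramekin there, and I trusted the side view without checking further.
- **Side load:** the grip drifted about 4 to 5 mm during the turn, probably because my estimate of the knob's axis was slightly off. About 11 N of sideways load remained at the end.

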